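# Put the offcut away and latch the bin gate

### The arm

A 6-joint arm with a two-finger parallel gripper is mounted at the origin on a cart in front of the work surface, level with it; the furniture and walls round the work are solid. World frame = base frame: x ahead of the robot, y to its left, z up, the work surface at z = 0. Lengths are in m, angles in rad, forces in N, time in s.
With the tool pointing down it reaches from about 0.375 to 0.9 m from the base axis. Payload 3.1 kg.
Tool frame: the origin (TCP) lies midway between the tips of the shut fingers; the grasp point (between the pads) lies 19 mm behind it; z points along the fingers, y is the line along which they close (so a half turn about z gives the same grasp; the last joint's range is limited). The gripper opens to 85 mm and grips with 20 to 120 N. Pads are 22 mm wide; open, the fingers measure 114 mm over their backs; the gripper's body (76 mm by 85 mm) begins 54 mm behind the grasp point. The pads swing forward as they close: fully open they stand 13 mm farther back than shut.
Start: joints at [-1.49, 0.527, 1.433, -0, 1.181, -0.178], TCP at [0.16, -0.604, 0.231] pointing down, gripper open.
Joint ranges: [-3.08, 3.08], [-0.75, 2.2], [0.22, 2.44], [-1.43, 4.57], [0, 2.65], [-2.85, 2.85]. Speed limits (rad/s): [2.79, 2.79, 3.14, 3.14, 3.14, 3.14].

### API

Orientations are given as a unit quaternion [w, x, y, z].
In Python, from workcell import robot gives the robot as it stands.
- The arm moves only by the shell command python3 -m handwheel 'ROWS'. ROWS is JSON, a list that holds one entry, the list of rows, each a list of 5 numbers: the gripper's target within -1 to 1 (shut at 1, half-way at 0, fully open at -1), then the shift along the tool's x, y, z in m, then the turn about the tool's z in degrees. In form: [[[hand, tx, ty, tz, yaw], ...]]. A call has 1 to 12 rows; each row is the pose to reach, as a shift and turn from the pose commanded when the call began, along the tool's axes at that moment; what a row does not reach only later rows make up. A row lasts 1/12 s, in which the tool goes at most 41.7 mm and 7.16 degrees, less where a joint would pass 70% of its speed; a pose out of reach is approached as far as the arm can. A call with a gripper value outside its range is refused whole. The fingers move at their own pace and stop on an object; the grip force is fixed at half the most. Time passes only in rows, so rows that repeat a pose let the fingers close. It gives the time, the measured TCP pose, the force, the opening and the grip force at its end, in the units of the state.
- robot.get_obs(): the state, without advancing time (a new reading comes with each control period).
- robot.read_camera(name): name is "scene" or "top" or "wrist"; returns a dict with "color" (384x512x3 uint8, red, green, blue), "z_map" (384x512 float32, m along the optical axis (not along the pixel's ray), 0 where there is no reading), "vertical_fov" (degrees; the focal length in pixels is half the picture's height over the tangent of half this angle, whatever the lens; pixels are square), "cx", "cy" (the principal point, pixels), "D" ([k1, k2, p1, p2, k3] as OpenCV has them; the pictures are not rectified), "view" (4x4, takes a point from world to camera coordinates). Camera axes: x right, y down, z forward; pixel columns grow to the right and rows downward; lengths in m; the calibration is good to about 2 mm. A picture is of the moment at which its call begins.
- robot.finish_job(): hands the job in; it is judged then, once.
Trained networks look in the newest picture that a camera, given by its name, has taken for a name from the list of things; names that differ only in an ending like _2 or _b are one class to them, and where a whole thing is asked for, a point or a joint stands for the part that bears it (a point fixed in the world has none). Each returns a list of dicts, best first, with "p" (0 to 1); they miss things now and then, are a little off and sometimes report something else, mostly with a low value. They report only what shows in the picture. A call takes as long as a camera call. They do not tell look-alikes from the thing itself.
- robot.find_in(camera, target): "at" ([x, y, z] in m, in world coordinates, good to about 4 mm: the middle of the surface that is visible of it).
- robot.masks_of(camera, target): "mask" (384x512 bool, what is visible of it).
- robot.spot_point(camera, target): "at" ([x, y, z] in m, in world coordinates, good to about 4 mm: a listed point, or the origin of a listed thing).
The state is a dict: "time_s": time; "joint_positions": joint angles; "qvel": joint speeds; "joint_efforts": joint torques, N m; "position": TCP position; "orientation": TCP orientation; "ft_force": force on the tool from outside, world axes, zero at the start; "wrist_torque": the same for the moment, N m; "opening": opening from 0.0 (shut) to 1.0 (fully open); "grip_force": force on a finger pad.
Only numpy, scipy, OpenCV 4.12 (cv2) and the standard library are available. Lean on these libraries where they do the work, as an engineer would, in place of code of your own. Each camera call takes 0.05 s, during which the arm holds its last target. There are 200 camera calls.

### The job

Lay the pale pine offcut flat in the open-topped plywood offcut bin while its gate still stands open; then, with closed fingers, push the gate shut until its sprung tongue rides over the catch and snaps in, so that the gate stays shut when you let go. Feel for the snap and push no harder than the latch needs: do not force or grip the gate, and leave the other things where they are.

Things in the scene. Friction and masses are not known exactly. Their poses are not given: they have to be found in the camera images.
- offcut_bin: Open-topped plywood bin screwed to the worktop, 160 (x) x 240 (y) mm, walls 70 mm high and 8 mm thick, floor 6 mm thick. Origin: centre of its underside, on the worktop. Own axes: -x its open front, where the gate hangs; +y its left side; z up. Free inside: x -65 (gate fully in)..+72, y -112..+120 mm. The gate's vertical hinge line stands at x = -90, y = +116 mm.
- bin_catch (a point): Nominal place of the catch on the bin's right front corner, at the roller, 45 mm above the worktop; axes as the bin's. Steel bracket 63 mm high with a vertical roller and a rubber buffer behind it, reaching 6 to 36 mm to the front and 19 mm to the right of this point. It is set in slots up to 15 mm further in or out (bin x) than this point: the setting is not reported and must be felt.
- bin_gate (a joint): Gate angle, rad: within +-0.08 when latched (depends on the catch), positive as the free right-hand end swings out from the bin (clockwise from above). A 12 mm board, 8 to 70 mm above the worktop, free end 214 mm from the hinge; no handle; moves with under 1 N and stays where left. A sprung brass tongue stands 9 mm out of the free end. Unlatched, it springs some mm back out.
- gate_push (a point): Push here: gate's outer face, 170 mm from the hinge, 60 mm up; axes are the gate's: +x the way to push (into the bin), +y along the board to the hinge. Roller met about 7 mm before latching; resistance climbs to 6-9 N square to the board (12 N in all with rubbing), falls at the snap, then rises steeply (7 N per mm) on the buffer. 14 N in all proves it latched; over 18 N is too hard.
- pine_offcut: Pale pine block, 45 (x) x 140 (y) x 38 (z) mm, lying flat on the worktop. Origin: centre of its underside. About 0.15 kg.
- walnut_offcut: Dark brown walnut board, 50 x 160 (y) x 25 mm, flat on the worktop. Origin: centre of its underside. Leave it alone.
- oil_can: Red oil can with a thin spout, 66 x 95 x 201 mm. Origin: centre of its underside. Leave it alone.
- pliers: Pliers with red handles, 60 x 181 x 14 mm, flat on the worktop. Origin: centre of its underside. Leave them alone.
There are look-alikes about, which are no part of the job. Of the things that look like the pine_offcut, the smaller one is meant.

How it is judged:
By the outcome, as a careful person would: the job done as asked, in the order asked, and still so for the second after the job is handed in, with the robot touching nothing.
It also fails if it takes over 56 s, if anything falls off the work surface, if the arm or the gripper's body presses on something with over 40 N, if the wrist force passes 120 N, or if a joint passes its speed limit or range.

## Working session

There is one attempt and no reset: what is moved stays moved. The work goes in short steps, Python scripts to look and compute and a shell command to move; the robot and the scene stay as the last step left them, time stands still between calls to the robot, and variables do not carry over. Pictures are saved under pics/ and viewed, at most 10 in all, crops included, and the job is handed in when it is done.

```bash
mkdir -p pics; ls
cat > h.py <<'E'
import numpy as np, cv2
from workcell import robot
def snap(c,fn=None):
    r=robot.read_camera(c)
    if fn: cv2.imwrite('pics/'+fn,r['color'][:,:,::-1])
    return r
def K(r):
    f=r['color'].shape[0]/2/np.tan(np.radians(r['vertical_fov'])/2)
    return np.array([[f,0,r['cx']],[0,f,r['cy']],[0,0,1]])
def world(r,uv):
    uv=np.array(uv,float).reshape(-1,2)
    n=cv2.undistortPoints(uv.reshape(-1,1,2),K(r),np.array(r['D'])).reshape(-1,2)
    z=r['z_map'][uv[:,1].astype(int),uv[:,0].astype(int)]
    P=np.c_[n*z[:,None],z,np.ones(len(z))]
    return (np.linalg.inv(r['view'])@P.T).T[:,:3], z>0
def cloud(r,mask=None):
    m=np.ones(r['z_map'].shape,bool) if mask is None else mask
    v,u=np.nonzero(m&(r['z_map']>0))
    return world(r,np.c_[u,v])[0]
def rect(P):
    return cv2.minAreaRect((P[:,:2]*1000).astype(np.float32))
E
python3 - <<'E'
from h import *
rs={c:snap(c,c+'0.png') for c in('scene','top')}
im=np.hstack([r['color'][:,:,::-1] for r in rs.values()])
cv2.imwrite('pics/both.png',cv2.resize(im,(800,300)))
for c in rs:
  for t in('offcut_bin','bin_gate','pine_offcut','walnut_offcut','oil_can','pliers'):
    print(c,t,[(round(d['p'],2),np.round(d['at'],3).tolist()) for d in robot.find_in(c,t)][:3])
  for t in('offcut_bin','bin_catch','gate_push','pine_offcut'):
    print(c,'pt',t,[(round(d['p'],2),np.round(d['at'],3).tolist()) for d in robot.spot_point(c,t)][:3])
o=robot.get_obs();print(o['position'],o['orientation'],o['time_s'],o['ft_force'])
E
```

```text
pics
scene offcut_bin [(0.9, [0.606, 0.225, 0.019]), (0.37, [0.459, 0.227, 0.051])]
scene bin_gate [(0.93, [0.459, 0.227, 0.052])]
scene pine_offcut [(0.82, [0.414, -0.527, 0.052]), (0.74, [0.55, -0.355, 0.031])]
scene walnut_offcut [(0.6, [0.55, -0.199, 0.024])]
scene oil_can [(0.79, [0.729, -0.082, 0.061])]
scene pliers [(0.72, [0.358, -0.333, 0.006])]
scene pt offcut_bin [(0.92, [0.614, 0.225, 0.004])]
scene pt bin_catch [(0.78, [0.538, 0.098, 0.049])]
scene pt gate_push [(0.61, [0.436, 0.156, 0.06])]
scene pt pine_offcut [(0.88, [0.552, -0.377, -0.002]), (0.65, [0.421, -0.552, 0.003])]
top offcut_bin [(0.56, [0.605, 0.224, 0.006]), (0.51, [0.725, -0.093, 0.064])]
top bin_gate [(0.81, [0.454, 0.22, 0.052]), (0.62, [0.607, 0.225, 0.007])]
top pine_offcut [(0.59, [0.395, -0.522, 0.052])]
top walnut_offcut [(0.88, [0.557, -0.16, 0.028])]
top oil_can [(0.97, [0.723, -0.092, 0.063])]
top pliers [(0.86, [0.348, -0.328, 0.01])]
top pt offcut_bin [(0.9, [0.608, 0.222, -0.0]), (0.7, [0.557, -0.188, 0.002])]
top pt bin_catch [(0.83, [0.534, 0.098, 0.047]), (0.39, [0.553, -0.189, 0.0])]
top pt gate_push [(0.98, [0.433, 0.158, 0.059])]
top pt pine_offcut [(0.84, [0.42, -0.553, -0.001])]
[ 0.15995688 -0.60416298  0.23130013] [-2.01467412e-06  9.91642611e-01  1.29015238e-01 -6.15786863e-06] 1.1 [ 0.62756285 -0.27470183  0.95343976]
```

View pics/top0.png

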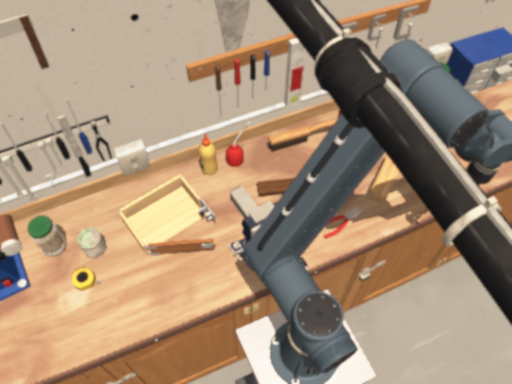

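View pics/scene0.png

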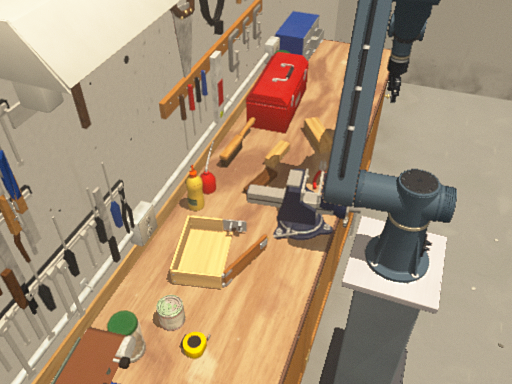

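The top view shows the bin at (165,210) with its gate swung out at (180,246), and the arm covers the offcuts. The scene view shows two pale blocks near (275,155) and (318,135), a clamp/vise at (300,210) and the oil can at (208,180). I'll move the wrist camera over the blocks.

```bash
python3 -m handwheel '[[[-1,0.38,-0.12,-0.12,0],[-1,0.38,-0.12,-0.12,0],[-1,0.38,-0.12,-0.12,0],[-1,0.38,-0.12,-0.12,0],[-1,0.38,-0.12,-0.12,0],[-1,0.38,-0.12,-0.12,0],[-1,0.38,-0.12,-0.12,0],[-1,0.38,-0.12,-0.12,0],[-1,0.38,-0.12,-0.12,0],[-1,0.38,-0.12,-0.12,0],[-1,0.38,-0.12,-0.12,0]]]'
python3 - <<'E'
from h import *
for c in('wrist','top'):
  r=snap(c,c+'1.png')
  for d in robot.masks_of(c,'pine_offcut'):
    P=cloud(r,d['mask']); top=P[P[:,2]>np.percentile(P[:,2],90)-.008]
    print(c,round(d['p'],2),np.median(P,0).round(3),np.percentile(P[:,2],[5,50,95]).round(3),rect(top),len(top))
  for t in('pine_offcut','walnut_offcut'):
    print(c,t,[(round(d['p'],2),np.round(d['at'],3).tolist()) for d in robot.spot_point(c,t)])
im=np.hstack([cv2.imread('pics/wrist1.png'),cv2.imread('pics/top1.png')])
cv2.imwrite('pics/b1.png',cv2.resize(im,(800,300)))
o=robot.get_obs();print(o['position'],o['orientation'],o['time_s'])
E
```

```text
time_s: 2.02
position: [0.5031, -0.387, 0.3543]
orientation: [0.001, 0.991, 0.133, 0.004]
ft_force: [-1.0, -0.9, 0.6]
opening: 1.001
grip_force: 0.0
wrist 0.82 [ 0.431 -0.549  0.052] [0.012 0.052 0.053] ((423.0648498535156, -551.4078369140625), (63.36310958862305, 190.72552490234375), 36.476829528808594) 3913
wrist 0.63 [ 0.55  -0.373  0.038] [0.036 0.038 0.039] ((549.305908203125, -374.3692626953125), (138.2678985595703, 45.21699142456055), 80.92323303222656) 2581
wrist pine_offcut [(0.91, [0.552, -0.381, 0.003]), (0.71, [0.422, -0.554, -0.002])]
wrist walnut_offcut [(0.78, [0.551, -0.189, -0.004])]
top 0.79 [ 0.394 -0.517  0.049] [0.015 0.049 0.055] ((410.5793151855469, -539.252197265625), (62.118614196777344, 165.59957885742188), 35.679439544677734) 518
top 0.76 [ 0.538 -0.366  0.034] [0.004 0.034 0.041] ((546.8131713867188, -372.38897705078125), (139.4249267578125, 51.23135757446289), 80.838623046875) 370
top pine_offcut [(0.97, [0.419, -0.556, -0.001]), (0.6, [0.55, -0.375, 0.0])]
top walnut_offcut [(0.52, [0.558, -0.186, 0.003])]
[ 0.49526528 -0.39182092  0.35071894] [-4.89179836e-04  9.91789771e-01  1.27877353e-01 -4.38986635e-04] 2.4167
```

View pics/b1.png

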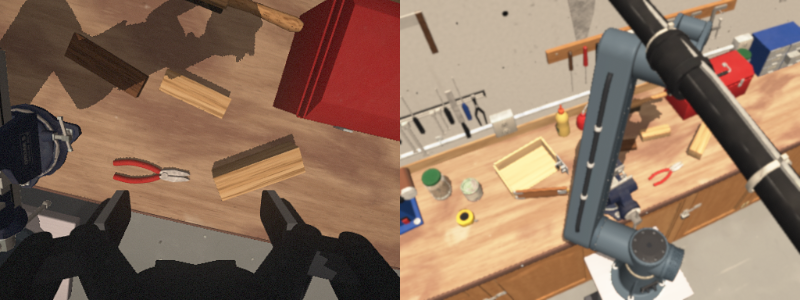

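The left half is the wrist view: the small pine block is at (195,97), the big look-alike at (258,168), walnut at (107,63), pliers at (150,170). The smaller block is confirmed by size, about 138 x 45 mm at (0.549, -0.374), with its long axis at 81°.

```bash
python3 -m handwheel '[[[-1,0.057,-0.004,0.2,-66],[-1,0.057,-0.004,0.2,-66],[-1,0.057,-0.004,0.2,-66],[-1,0.057,-0.004,0.2,-66],[-1,0.057,-0.004,0.2,-66],[-1,0.057,-0.004,0.2,-66],[-1,0.057,-0.004,0.2,-66],[-1,0.057,-0.004,0.2,-66],[-1,0.057,-0.004,0.2,-66],[-1,0.057,-0.004,0.2,-66],[-1,0.057,-0.004,0.2,-66]]]'
python3 - <<'E'
from h import *
from scipy.spatial.transform import Rotation as R
r=snap('wrist')
P=cloud(r); P=P[(abs(P[:,0]-.55)<.11)&(abs(P[:,1]+.374)<.11)&(abs(P[:,2]-.038)<.004)]
print(rect(P),len(P), np.median(P[:,2]))
o=robot.get_obs();q=o['orientation'];M=R.from_quat(q,scalar_first=True).as_matrix()
print(o['position'],M.round(3).tolist(),o['time_s'],o['ft_force'],o['joint_positions'])
r=snap('scene')
for c in ('scene','top'):
  if c=='top': r=snap('top')
  for t in('offcut_bin','bin_gate'):
   for d in robot.masks_of(c,t):
    P=cloud(r,d['mask']); top=P[(P[:,2]>.066)&(P[:,2]<.076)]
    if len(top)>20: print(c,t,round(d['p'],2),rect(top),len(top))
E
```

```text
time_s: 3.33
position: [0.5499, -0.3733, 0.151]
orientation: [-0.0, 0.762, 0.648, -0.0]
ft_force: [-0.0, -0.7, -0.8]
opening: 1.002
grip_force: 0.0
((548.9716796875, -374.3302001953125), (140.4940643310547, 45.34395980834961), 80.5809097290039) 7019 0.03778050492045776
[ 0.54993371 -0.37325657  0.15104854] [[0.162, 0.987, -0.0], [0.987, -0.162, 0.0], [0.0, -0.0, -1.0]] 3.3833 [ 0.97646655 -0.15097493  0.60543599] [-7.64087858e-01  6.70837554e-01  1.39688265e+00 -3.43189349e-05
  1.07437340e+00 -6.01537643e-01]
scene offcut_bin 0.61 ((547.7993774414062, 217.8629913330078), (285.6127014160156, 251.20286560058594), 12.217131614685059) 457
scene bin_gate 0.69 ((461.15362548828125, 220.052490234375), (206.20396423339844, 15.441262245178223), 70.9566421508789) 163
top offcut_bin 0.64 ((543.9892578125, 215.79373168945312), (287.55029296875, 248.1425018310547), 12.899615287780762) 431
top bin_gate 0.81 ((455.96026611328125, 214.84555053710938), (201.09521484375, 14.672341346740723), 70.85049438476562) 169
top bin_gate 0.24 ((543.9854736328125, 215.8102264404297), (287.55029296875, 248.10867309570312), 12.899615287780762) 422
```

```bash
python3 -m handwheel '[[[-1,-0.001,-0.001,0.04,0],[-1,-0.001,-0.001,0.08,0],[-1,-0.001,-0.001,0.115,0],[-1,-0.001,-0.001,0.142,0],[-1,-0.001,-0.001,0.142,0],[1,-0.001,-0.001,0.142,0],[1,-0.001,-0.001,0.142,0],[1,-0.001,-0.001,0.142,0],[1,-0.001,-0.001,0.142,0],[1,-0.001,-0.001,0.142,0],[1,-0.001,-0.001,0.142,0]]]'
python3 - <<'E'
from h import *
r=snap('scene')
P=cloud(r); 
# bin rim: top band points near the bin
b=P[(abs(P[:,0]-.61)<.2)&(abs(P[:,1]-.22)<.2)&(abs(P[:,2]-.070)<.004)]
g=np.zeros((400,400,3),np.uint8)
ix=((b[:,:2]-[.41,.02])*1000).astype(int);ok=((ix>=0)&(ix<400)).all(1);ix=ix[ok]
g[399-ix[:,0],399-ix[:,1]]=255
cv2.imwrite('pics/rim.png',g)
# fit rim: maximise points in rim bands over pose
from scipy.optimize import differential_evolution as de
xy=b[:,:2]
def f(p):
    c,s=np.cos(p[2]),np.sin(p[2]); d=xy-p[:2]; u=d@[c,s]; v=d@[-s,c]
    ins=(abs(u)<.082)&(abs(v)<.122)
    back=ins&(u>.072); left=ins&(v>.112); right=ins&(v<-.112)
    return -(back.sum()+left.sum()+right.sum())
for k in range(2):
    s=de(f,[(.57,.65),(.18,.27),(-.5,.5)],seed=k,popsize=30);print(s.x,s.fun,len(xy))
E
```

```text
time_s: 4.6
position: [0.5512, -0.3748, 0.0123]
orientation: [0.003, 0.761, 0.648, 0.0]
ft_force: [0.2, -0.6, 6.4]
opening: 0.512
grip_force: 64.5
[0.60700127 0.23094249 0.21609233] -243.0 465
[0.60736583 0.231226   0.21408885] -245.0 465
```

View pics/rim.png

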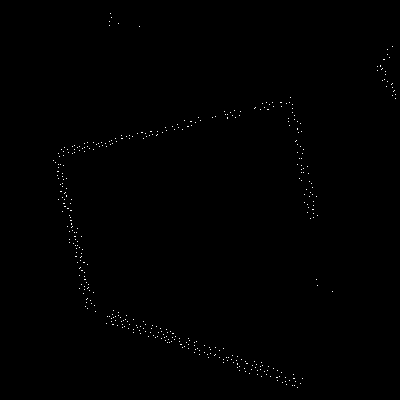

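The rim plot shows the bin outline: back-left corner (55,155), back-right (290,100), front-left (92,308). The gate runs from (107,315) to (300,382). That puts the bin at about (0.606, 0.228) with yaw about 0.225 and the gate about 32° open. Opening 0.51 and 64 N on the pads mean the block is held, so I lift it.

```bash
python3 -m handwheel '[[[1,0,0,-0.03,0],[1,0,0,-0.07,0],[1,0,0,-0.11,0],[1,0,0,-0.15,0],[1,0,0,-0.19,0],[1,0,0,-0.23,0],[1,0,0,-0.27,0],[1,0,0,-0.3,0],[1,0,0,-0.3,0]]]'
python3 - <<'E'
from h import *
r=snap('top')
P=cloud(r); o=robot.get_obs(); print(o['position'],o['opening'],o['grip_force'])
from scipy.spatial.transform import Rotation as R
M=R.from_quat(o['orientation'],scalar_first=True).as_matrix()
yaw=.225;c,s=np.cos(yaw),np.sin(yaw)
tgt=np.array([.606,.228])+.006*np.array([c,s])+.004*np.array([-s,c])
d=np.r_[tgt,.30]-o['position'];print('tool shift',(M.T@d).round(4),'toolx ang',np.degrees(np.arctan2(M[1,0],M[0,0])),'want',90+np.degrees(yaw))
E
```

```text
time_s: 5.4
position: [0.5523, -0.3756, 0.319]
orientation: [0.009, 0.761, 0.648, 0.001]
ft_force: [1.0, -0.8, -0.6]
opening: 0.515
grip_force: 63.7
[ 0.55099629 -0.37450337  0.31501071] 0.5113127371678352 63.7500536441803
tool shift [ 0.6096 -0.0377  0.011 ] toolx ang 80.83517332141963 want 102.89155039044353
```

```bash
python3 -m handwheel '[[[1,0.03,-0.002,0,0],[1,0.07,-0.004,0,0],[1,0.11,-0.007,0,0],[1,0.15,-0.009,0,0],[1,0.19,-0.012,0,0],[1,0.23,-0.014,0,0],[1,0.27,-0.017,0,0],[1,0.31,-0.019,0,0],[1,0.35,-0.022,0,0],[1,0.38,-0.024,0,0],[1,0.4,-0.025,0,0]]]' && python3 -m handwheel '[[[1,0.03,-0.002,0,-6],[1,0.07,-0.004,0,-12],[1,0.11,-0.006,0,-18],[1,0.15,-0.009,0,-22],[1,0.19,-0.012,0,-22],[1,0.21,-0.013,0.01,-22],[1,0.21,-0.013,0.01,-22]]]'
python3 - <<'E'
from h import *
r=snap('wrist','w2.png')
o=robot.get_obs(); print(o['position'],o['opening'],o['grip_force'],o['ft_force'])
from scipy.spatial.transform import Rotation as R
M=R.from_quat(o['orientation'],scalar_first=True).as_matrix()
P=cloud(r);xy=P[(abs(P[:,2]-.070)<.004)&(abs(P[:,0]-.61)<.2)&(abs(P[:,1]-.22)<.17)][:,:2]
print(xy.min(0),xy.max(0))
from scipy.optimize import differential_evolution as de
def f(p):
    c,s=np.cos(p[2]),np.sin(p[2]); d=xy-p[:2]; u=d@[c,s]; v=d@[-s,c]
    ins=(abs(u)<.081)&(abs(v)<.121)
    return -(ins&((u>.071)|(v>.111)|(v<-.111))).sum()
for k in range(2):
    s=de(f,[(.58,.64),(.2,.26),(.1,.35)],seed=k,popsize=30);print(s.x,s.fun,len(xy))
for t in('offcut_bin','bin_catch','gate_push'):
    print('pt',t,[(round(d['p'],2),np.round(d['at'],3).tolist()) for d in robot.spot_point('wrist',t)][:3])
print('toolx ang',np.degrees(np.arctan2(M[1,0],M[0,0])))
E
```

```text
time_s: 6.37
position: [0.5867, 0.0294, 0.3074]
orientation: [-0.002, 0.76, 0.649, -0.001]
ft_force: [-0.8, 0.1, -1.2]
opening: 0.518
grip_force: 63.6
time_s: 6.95
position: [0.6066, 0.2397, 0.2953]
orientation: [-0.003, 0.622, 0.783, -0.002]
ft_force: [0.4, -1.0, -2.6]
opening: 0.514
grip_force: 63.5
[0.60678261 0.23707081 0.29581116] 0.5094148003494976 63.52532386779785 [-0.33277232 -0.26925723 -2.35371015]
[0.42211384 0.1155652 ] [0.78094881 0.36421081]
[0.60658418 0.2326143  0.22815893] -1962.0 3515
[0.6067058  0.23245782 0.23034719] -1962.0 3515
pt offcut_bin []
pt bin_catch []
pt gate_push [(0.65, [0.432, 0.158, 0.059])]
toolx ang 103.06370971543743
```

View pics/w2.png

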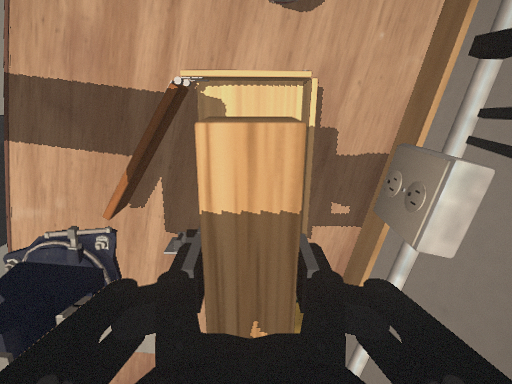

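The wrist view shows the block at (250,220) squarely over the bin, whose back edge is near (312,130). The hinge is at (182,80) and the gate's free end at (110,215), both clear to the left. I'll lower it.

```bash
python3 -m handwheel '[[[1,-0.004,0.005,0.03,0],[1,-0.004,0.005,0.07,0],[1,-0.004,0.005,0.11,0],[1,-0.004,0.005,0.15,0],[1,-0.004,0.005,0.19,0],[1,-0.004,0.005,0.22,0],[1,-0.004,0.005,0.24,0],[1,-0.004,0.005,0.255,0],[1,-0.004,0.005,0.265,0],[1,-0.004,0.005,0.272,0],[1,-0.004,0.005,0.277,0],[1,-0.004,0.005,0.277,0]]]'
```

```text
time_s: 8.15
position: [0.6152, 0.2316, 0.0222]
orientation: [-0.0, 0.624, 0.781, -0.0]
ft_force: [0.5, 1.0, -2.0]
opening: 0.512
grip_force: 63.6
```

```bash
python3 -m handwheel '[[[1,0,0,0.002,0],[1,0,0,0.004,0],[1,0,0,0.005,0],[1,0,0,0.006,0],[1,0,0,0.006,0]]]'
```

```text
time_s: 8.57
position: [0.6157, 0.2324, 0.0183]
orientation: [0.001, 0.624, 0.782, 0.001]
ft_force: [-1.8, -0.5, 4.6]
opening: 0.514
grip_force: 64.3
```

```bash
python3 -m handwheel '[[[-0.5,0,0,0.005,0],[-0.5,0,0,0.005,0],[-0.5,0,0,0.005,0],[-0.5,0,0,0.005,0],[-0.5,0,0,-0.02,0],[-0.5,0,0,-0.06,0],[-0.5,0,0,-0.1,0],[-0.5,0,0,-0.14,0],[1,0,0,-0.18,0],[1,0,0,-0.2,0],[1,0,0,-0.2,0],[1,0,0,-0.2,0]]]'
python3 - <<'E'
from h import *
from scipy.spatial.transform import Rotation as R
o=robot.get_obs(); M=R.from_quat(o['orientation'],scalar_first=True).as_matrix()
print(o['position'],o['opening'],o['ft_force'],np.degrees(np.arctan2(M[1,0],M[0,0])),o['joint_positions'].round(2))
b=np.array([.6065,.231]);yaw=.227;c,s=np.cos(yaw),np.sin(yaw);B=np.array([[c,-s],[s,c]])
for cam in('wrist','scene'):
  r=snap(cam,cam+'3.png');P=cloud(r)
  print(cam)
  for d in robot.masks_of(cam,'pine_offcut')[:2]:
    Q=cloud(r,d['mask']);q=(Q[:,:2]-b)@B; k=(abs(q[:,0])<.08)&(abs(q[:,1])<.12)&(abs(Q[:,2]-.044)<.006)
    if k.sum()>30: print('pine bin frame',rect(q[k]),np.median(Q[k,2]))
  q=(P[:,:2]-b)@B
  k=(abs(P[:,2]-.07)<.004)&(q[:,0]<-.09)&(q[:,0]>-.25)&(q[:,1]>-.12)&(q[:,1]<.12)
  print('gate bin frame',rect(q[k]),k.sum(), 'far',cv2.boxPoints(rect(q[k])).round(1).tolist())
  k=(abs(P[:,2]-.059)<.007)&(q[:,0]<-.07)&(q[:,0]>-.14)&(q[:,1]<-.09)&(q[:,1]>-.15)
  if k.sum()>5: print('catch',q[k].min(0),q[k].max(0),k.sum())
  for t in('gate_push','bin_catch'): print(t,[(round(d['p'],2),np.round(d['at'],3).tolist(),((np.array(d['at'])[:2]-b)@B).round(3)) for d in robot.spot_point(cam,t)][:2])
E
```

```text
time_s: 9.57
position: [0.6157, 0.2324, 0.2181]
orientation: [0.001, 0.624, 0.782, 0.001]
ft_force: [-1.0, -0.1, -1.1]
opening: 0.184
grip_force: 0.0
[0.61569846 0.23237936 0.21805161] 0.18403488750327454 [-0.98922534 -0.0579508  -1.09169833] 102.83033311700713 [ 0.19  0.59  1.36  0.    1.19 -0.03]
wrist
pine bin frame ((8.72076416015625, -0.571075439453125), (138.1488494873047, 45.21159744262695), 89.725830078125) 0.043719995562906705
pine bin frame ((-3.0558700561523438, -3.1241683959960938), (233.56634521484375, 153.37423706054688), 89.63707733154297) 0.043802028870723486
gate bin frame ((-144.22006225585938, 20.26697540283203), (214.1813507080078, 13.75927448272705), 57.78829574584961) 2369 far [[-207.10000610351562, -66.69999694824219], [-195.5, -74.0], [-81.30000305175781, 107.19999694824219], [-93.0, 114.5]]
catch [-0.12678013 -0.13063164] [-0.07024051 -0.09670807] 453
gate_push [(0.59, [0.433, 0.163, 0.058], array([-0.184, -0.028]))]
bin_catch []
scene
pine bin frame ((10.32497501373291, 1.8331069946289062), (46.10750198364258, 147.02517700195312), 0.15265913307666779) 0.04297585636474843
gate bin frame ((-144.11306762695312, 21.82147979736328), (213.6858367919922, 14.742141723632812), 57.444087982177734) 159 far [[-207.8000030517578, -64.30000305175781], [-195.39999389648438, -72.19999694824219], [-80.4000015258789, 107.9000015258789], [-92.80000305175781, 115.80000305175781]]
catch [-0.12410522 -0.13152032] [-0.07070364 -0.09798562] 63
gate_push [(0.9, [0.437, 0.153, 0.058], array([-0.182, -0.038])), (0.33, [0.348, -0.327, -0.0], array([-0.377, -0.486]))]
bin_catch [(0.8, [0.542, 0.099, 0.047], array([-0.093, -0.114]))]
```

View pics/wrist3.png

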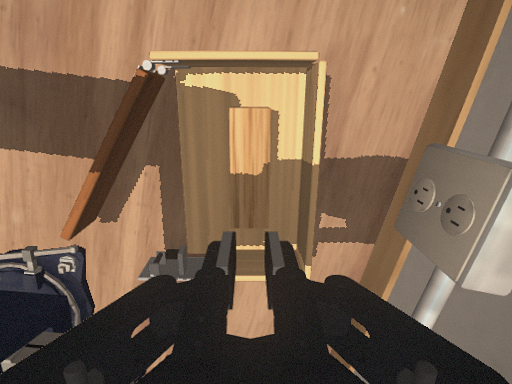

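View pics/scene3.png

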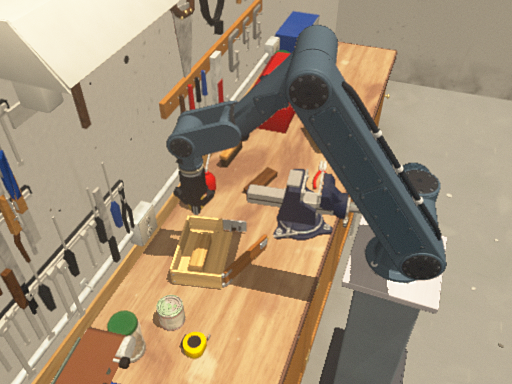

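The block lies flat in the bin, around (250,150) in the wrist view, and measures about (9, 0) mm from the bin's centre. The gate runs from (150,70) to (68,235), the catch is at (175,265), and the vise is at lower left near (60,300). In the scene view the gate is still open. Next I work out the push approach and its clearances.

```bash
cat > g.py <<'E'
from h import *
from scipy.spatial.transform import Rotation as R
import sys
b=np.array([.6065,.231]);yaw=.227;c,s=np.cos(yaw),np.sin(yaw);B=np.array([[c,-s],[s,c]])
FO=.0015  # outer face offset from hinge line
def pose(th,gap,hw=.011,L=.170):
    d=np.array([-np.sin(th),-np.cos(th)]); n=np.array([-np.cos(th),np.sin(th)])
    p=np.array([-.09,.116])+L*d+(FO+hw+gap)*n
    return b+B@p, yaw+np.pi-th      # tool -x pushes
def shift(th,gap,z):
    o=robot.get_obs();M=R.from_quat(o['orientation'],scalar_first=True).as_matrix()
    p,a=pose(th,gap);d=M.T@(np.r_[p,z]-o['position'])
    ya=-np.degrees(a-np.arctan2(M[1,0],M[0,0])); ya=(ya+180)%360-180
    return np.r_[d*1000,ya].round(1)
def gate(r):
    P=cloud(r);q=(P[:,:2]-b)@B-[-.09,.116]
    rr=np.hypot(*q.T);th=np.arctan2(-q[:,0],-q[:,1])
    k=(abs(P[:,2]-.069)<.004)&(rr>.06)&(rr<.2)&(th>-.2)&(th<.75)
    return q[k],th[k]
E
python3 - <<'E'
from g import *
r=snap('scene');P=cloud(r)
k=(P[:,0]>.3)&(P[:,0]<.56)&(P[:,1]>-.1)&(P[:,1]<.3)&(P[:,2]>.02)
for y in np.arange(-.1,.3,.04):
  row=[]
  for x in np.arange(.3,.56,.04):
    m=k&(abs(P[:,0]-x-.02)<.02)&(abs(P[:,1]-y-.02)<.02); row.append(round(float(P[m,2].max()),2) if m.any() else 0)
  print(round(y,2),row)
print(shift(.562,.018,.218),shift(.562,.018,.048),pose(.562,.018),pose(0,0))
E
```

```text
-0.1 [0.21, 0.22, 0.21, 0, 0, 0, 0]
-0.06 [0.14, 0.22, 0.22, 0.14, 0.14, 0.14, 0.13]
-0.02 [0.21, 0.22, 0.22, 0.14, 0.14, 0.14, 0.13]
0.02 [0.21, 0.21, 0.2, 0, 0, 0, 0]
0.06 [0.05, 0.05, 0.04, 0, 0, 0.07, 0.07]
0.1 [0.81, 0.8, 0.05, 0.08, 0, 0.06, 0.06]
0.14 [0.81, 0.8, 0.73, 0.68, 0.6, 0.6, 0.59]
0.18 [0.81, 0.78, 0.73, 0.69, 0.64, 0.6, 0.58]
0.22 [0.81, 0.75, 0.71, 0.67, 0.63, 0.6, 0.31]
0.26 [0.81, 0, 0, 0.58, 0.6, 0.6, 0.58]
[ -11.5 -214.6   -2.4  -58. ] [ -11.5 -214.3  167.6  -58. ] (array([0.40800715, 0.17324684]), 2.806592653589793) (array([0.51878254, 0.15531713]), 3.368592653589793)
```

```bash
python3 -m handwheel '[[[1,-0.002,-0.03,-0.01,-6],[1,-0.004,-0.07,-0.01,-12],[1,-0.006,-0.11,-0.01,-18],[1,-0.008,-0.15,-0.01,-25],[1,-0.01,-0.18,-0.01,-32],[1,-0.011,-0.2,-0.01,-39],[1,-0.012,-0.215,-0.01,-46],[1,-0.012,-0.215,-0.01,-52],[1,-0.012,-0.215,0,-58],[1,-0.012,-0.215,0,-58],[1,-0.012,-0.215,0,-58]]]'
python3 - <<'E'
from g import *
o=robot.get_obs();print(o['position'],o['opening'],o['ft_force'])
q,th=gate(snap('scene'));print('gate th',np.median(th),len(th))
print(shift(.562,.018,.048))
E
```

```text
time_s: 10.93
position: [0.4078, 0.1727, 0.2161]
orientation: [-0.0, 0.168, 0.986, -0.0]
ft_force: [-0.1, -0.5, 0.4]
opening: -0.001
grip_force: 0.0
[0.40784575 0.17270128 0.21613108] -0.0008056136291039172 [-0.0781292  -0.46566521  0.41089996]
gate th 0.5244614862120625 114
[ 3.000e-01  4.000e-01  1.683e+02 -1.000e-01]
```

```bash
python3 -m handwheel '[[[1,0,0,0.03,0],[1,0,0,0.07,0],[1,0,0,0.11,0],[1,0,0,0.14,0],[1,0,0,0.158,0],[1,0,0,0.168,0],[1,0,0,0.168,0]]]'
python3 - <<'E'
from g import *
o=robot.get_obs();print(o['position'],o['opening'],o['ft_force'])
r=snap('scene','s4.png');u=r['color'][150:310,150:310,::-1];cv2.imwrite('pics/c4.png',cv2.resize(u,(640,640))[:600])
for th in(.4,.25,.15,.11,.05,0,-.05):print(th,shift(th,0,.048))
E
```

```text
time_s: 11.57
position: [0.4074, 0.1726, 0.0463]
orientation: [-0.002, 0.167, 0.986, -0.001]
ft_force: [-0.2, 0.3, -0.2]
opening: 0.001
grip_force: 0.0
[0.40742343 0.1725871  0.0462504 ] 0.0006078564540240712 [-0.22487531  0.33518568 -0.17778693]
0.4 [-45.4   0.7  -0.7  -9.3]
0.25 [-70.6   4.9  -0.8 -17.9]
0.15 [-86.9   9.8  -0.8 -23.7]
0.11 [-93.3  12.2  -0.8 -26. ]
0.05 [-102.7   16.3   -0.8  -29.4]
0 [-110.3   20.1   -0.8  -32.3]
-0.05 [-117.7   24.3   -0.9  -35.1]
```

View pics/c4.png

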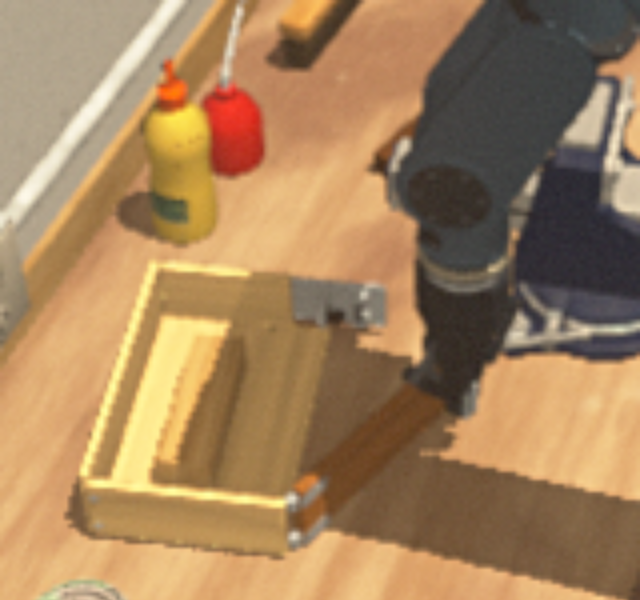

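The crop shows the closed fingers at (435,390), just outside the gate's free end, with the vise at (560,300) clear of them and the catch at (340,300). I'll swing the gate in to about 0.15 rad.

```bash
python3 -m handwheel '[[[1,-0.01,0,0,-2],[1,-0.02,0,0,-3],[1,-0.03,0,0,-5],[1,-0.04,0.001,0,-8],[1,-0.05,0.001,0,-11],[1,-0.058,0.002,0,-13],[1,-0.066,0.004,0,-16],[1,-0.072,0.005,0,-18],[1,-0.077,0.007,0,-20],[1,-0.081,0.008,0,-22],[1,-0.084,0.009,0,-23],[1,-0.087,0.01,0,-24]]]'
python3 - <<'E'
from g import *
o=robot.get_obs();print(o['position'],o['ft_force'])
q,th=gate(snap('scene'));print('gate th',np.median(th)+.04,len(th))
for th in(.15,.11,.08,.05,.02,0,-.05,-.1):print(th,shift(th,0,.046))
E
```

```text
time_s: 12.62
position: [0.4943, 0.1537, 0.0495]
orientation: [0.001, -0.042, 0.999, 0.0]
ft_force: [-0.9, -0.2, 0.5]
opening: 0.004
grip_force: 0.3
[0.49428868 0.15372338 0.04946057] [-0.88996849 -0.19324095  0.52511743]
gate th 0.14972546646492849 88
0.15 [ 1.9 -0.2  3.3  0.5]
0.11 [-4.9 -0.7  3.4 -1.8]
0.08 [-10.   -0.8   3.4  -3.5]
0.05 [-15.1  -0.8   3.4  -5.3]
0.02 [-20.2  -0.6   3.4  -7. ]
0 [-23.6  -0.4   3.4  -8.1]
-0.05 [-32.1   0.4   3.5 -11. ]
-0.1 [-40.5   1.6   3.5 -13.9]
```

```bash
python3 -m handwheel '[[[1,-0.001,0,0.002,-0.5],[1,-0.003,0,0.002,-1],[1,-0.003,0,0.002,-1]]]'; python3 -m handwheel '[[[1,-0.001,0,0,-0.4],[1,-0.002,0,0,-0.7],[1,-0.002,0,0,-0.7]]]'; python3 -m handwheel '[[[1,-0.001,0,0,-0.4],[1,-0.002,0,0,-0.7],[1,-0.002,0,0,-0.7]]]'
```

```text
time_s: 12.92
position: [0.4967, 0.1539, 0.0463]
orientation: [0.0, -0.051, 0.999, 0.0]
ft_force: [0.5, 0.1, 0.1]
opening: -0.003
grip_force: 0.0
time_s: 13.17
position: [0.4986, 0.1541, 0.0462]
orientation: [0.0, -0.057, 0.998, -0.0]
ft_force: [-0.3, 1.9, 0.0]
opening: -0.0
grip_force: 0.1
time_s: 13.42
position: [0.5007, 0.1543, 0.0463]
orientation: [0.0, -0.063, 0.998, 0.0]
ft_force: [-0.3, 0.6, 0.4]
opening: 0.001
grip_force: 0.1
```

```bash
python3 -m handwheel '[[[1,-0.001,0,0,-0.4],[1,-0.002,0,0,-0.7],[1,-0.002,0,0,-0.7]]]'; python3 -m handwheel '[[[1,-0.001,0,0,-0.4],[1,-0.002,0,0,-0.7],[1,-0.002,0,0,-0.7]]]'
```

```text
time_s: 13.67
position: [0.5023, 0.1545, 0.0463]
orientation: [-0.0, -0.069, 0.998, -0.0]
ft_force: [-1.0, -0.1, -0.0]
opening: -0.002
grip_force: 0.5
time_s: 13.92
position: [0.5025, 0.1545, 0.0462]
orientation: [-0.002, -0.076, 0.997, -0.0]
ft_force: [-4.6, -2.6, 2.5]
opening: -0.001
grip_force: 2.4
```

```bash
python3 -m handwheel '[[[1,-0.0005,0,0,-0.2],[1,-0.001,0,0,-0.35],[1,-0.001,0,0,-0.35]]]'
```

```text
time_s: 14.17
position: [0.5029, 0.1545, 0.0462]
orientation: [-0.003, -0.079, 0.997, -0.0]
ft_force: [-6.3, -2.9, 3.8]
opening: 0.002
grip_force: 2.9
```

```bash
python3 -m handwheel '[[[1,-0.0005,0,0,-0.2],[1,-0.001,0,0,-0.35],[1,-0.001,0,0,-0.35]]]'
```

```text
time_s: 14.42
position: [0.5034, 0.1546, 0.0461]
orientation: [-0.003, -0.082, 0.997, -0.0]
ft_force: [-6.4, -3.8, 4.5]
opening: -0.001
grip_force: 3.3
```

```bash
python3 -m handwheel '[[[1,-0.0005,-0.0005,-0.0005,-0.2],[1,-0.001,-0.001,-0.001,-0.35],[1,-0.001,-0.001,-0.001,-0.35]]]'
```

```text
time_s: 14.67
position: [0.5033, 0.1544, 0.0462]
orientation: [-0.005, -0.084, 0.996, 0.0]
ft_force: [-6.0, -0.3, -1.2]
opening: -0.004
grip_force: 3.2
```

```bash
python3 -m handwheel '[[[1,-0.0005,-0.0002,-0.0005,-0.2],[1,-0.001,-0.0005,-0.001,-0.35],[1,-0.001,-0.0005,-0.001,-0.35]]]'
```

```text
time_s: 14.92
position: [0.5035, 0.1542, 0.0468]
orientation: [-0.006, -0.087, 0.996, 0.0]
ft_force: [-6.6, 0.6, -3.2]
opening: 0.003
grip_force: 3.4
```

```bash
python3 -m handwheel '[[[1,-0.0005,0,0.0003,-0.2],[1,-0.001,0,0.0005,-0.3],[1,-0.001,0,0.0005,-0.3]]]'
```

```text
time_s: 15.17
position: [0.5074, 0.1544, 0.047]
orientation: [-0.002, -0.09, 0.996, 0.0]
ft_force: [-0.8, 0.3, -0.3]
opening: 0.003
grip_force: 1.0
```

```bash
python3 -m handwheel '[[[1,-0.0005,0,0,-0.2],[1,-0.001,0,0,-0.3],[1,-0.001,0,0,-0.3]]]'
```

```text
time_s: 15.42
position: [0.5081, 0.1544, 0.0472]
orientation: [-0.003, -0.093, 0.996, 0.0]
ft_force: [-6.3, -0.2, -2.2]
opening: -0.002
grip_force: 2.8
```

```bash
python3 -m handwheel '[[[1,-0.0005,0,0.0003,-0.1],[1,-0.001,0,0.0005,-0.1],[1,-0.001,0,0.0005,-0.1]]]'
```

```text
time_s: 15.67
position: [0.5082, 0.1544, 0.0471]
orientation: [-0.004, -0.094, 0.996, 0.0]
ft_force: [-7.5, -0.8, 2.9]
opening: 0.0
grip_force: 4.0
```

```bash
python3 -m handwheel '[[[1,-0.0005,0,0.0003,0],[1,-0.001,0,0.0003,0],[1,-0.001,0,0.0003,0]]]'
```

```text
time_s: 15.92
position: [0.5083, 0.1543, 0.047]
orientation: [-0.005, -0.094, 0.996, -0.0]
ft_force: [-9.6, -1.6, 6.7]
opening: 0.003
grip_force: 4.9
```

```bash
python3 -m handwheel '[[[1,-0.0005,0,-0.0003,0],[1,-0.001,0,-0.0005,0],[1,-0.001,0,-0.0005,0]]]'
```

```text
time_s: 16.17
position: [0.5083, 0.1544, 0.047]
orientation: [-0.006, -0.094, 0.996, -0.0]
ft_force: [-9.9, -2.1, 4.6]
opening: -0.001
grip_force: 5.2
```

```bash
python3 -m handwheel '[[[1,-0.0005,0,0,0],[1,-0.001,0,0,0],[1,-0.001,0,0,0]]]'
```

```text
time_s: 16.42
position: [0.5084, 0.1544, 0.047]
orientation: [-0.007, -0.094, 0.996, -0.0]
ft_force: [-10.9, -3.1, 5.5]
opening: -0.002
grip_force: 5.9
```

```bash
python3 -m handwheel '[[[1,-0.0005,0,0,0],[1,-0.001,0,0,0],[1,-0.001,0,0,0]]]'
```

```text
time_s: 16.67
position: [0.5085, 0.1544, 0.047]
orientation: [-0.008, -0.094, 0.996, -0.0]
ft_force: [-12.7, -3.1, 6.7]
opening: -0.0
grip_force: 6.6
```

The total is 14.7 N, after a clear snap and then steep buffer contact. I'll back off and check the gate.

```bash
python3 -m handwheel '[[[1,0.003,0,0,0],[1,0.007,0,0,0],[1,0.012,0,0,0],[1,0.022,0,0,0],[1,0.035,0,0,0],[1,0.045,0,0,0],[1,0.045,0,-0.03,0],[1,0.045,0,-0.07,0],[1,0.045,0,-0.11,0],[1,0.045,0,-0.15,0],[1,0.045,0,-0.17,0],[1,0.045,0,-0.17,0]]]'
python3 - <<'E'
from g import *
o=robot.get_obs();print(o['position'],o['ft_force'])
for cam in('scene','top'):
  r=snap(cam,cam+'5.png');q,th=gate(r)
  if len(th): print(cam,'gate th',np.median(th)+.04,len(th))
r=cv2.imread('pics/scene5.png')[190:300,160:300];cv2.imwrite('pics/c5.png',cv2.resize(r,(700,550),interpolation=cv2.INTER_CUBIC))
E
```

```text
time_s: 17.67
position: [0.4769, 0.1473, 0.2236]
orientation: [0.009, -0.094, 0.996, -0.0]
ft_force: [-0.2, 0.3, -0.3]
opening: -0.0
grip_force: 0.0
[0.47689089 0.14734842 0.22359593] [-0.24574939  0.26104755 -0.31017372]
scene gate th 0.07025504317997663 108
```

View pics/c5.png

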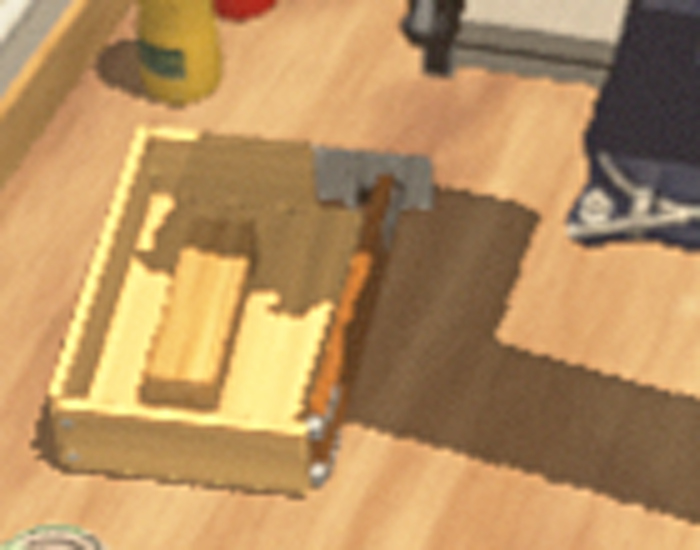

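The crop shows the gate closed against the catch at (380,190), with the block lying flat at (200,320). The gate reads about 0.06–0.07 rad without anything touching it. I'll confirm from the wrist camera, using the same measure as at the pressed position.

Run:
```python
from g import *
for cam in('wrist','scene','scene'):
  r=snap(cam,'x_'+cam+'.png');P=cloud(r);q=(P[:,:2]-b)@B-[-.09,.116]
  k=(abs(P[:,2]-.0695)<.004)&(q[:,1]<-.03)&(q[:,1]>-.205)&(abs(q[:,0])<.04)
  if k.sum()>20:
    a=np.polyfit(q[k,1],q[k,0],1);print(cam,k.sum(),'slope th',np.arctan(a[0]),'x at 0',a[1], 'x at -170mm',np.polyval(a,-.17))
```

```text
wrist 1717 slope th 0.050779165228013214 x at 0 0.000756342548985761 x at -170mm -0.00788354286618231
scene 127 slope th 0.04951184683767343 x at 0 0.002680655201828971 x at -170mm -0.005743243398660825
scene 138 slope th 0.04954773826581028 x at 0 0.002712248125460847 x at -170mm -0.005717767010634011
```

```bash
python3 -c "
from workcell import robot
print(robot.finish_job())"
```

```text
the job is handed in; nothing more can be done
None
```

The small pine offcut lies flat in the bin and the gate is shut and latched: I felt the snap, proved it at 14.7 N, and it stayed at about 0.05 rad after I let go; the job is handed in.

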